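# Make the weight case up to three and shut it

## Task

The low wooden case on the binding bench already holds one round steel weight. Make it up to exactly three by sliding two more of the round weights along the bench, without lifting any, in through its open side; then swing its lid over and press it down flush, fully shut. Leave the remaining round weight, the square weight and everything else where they stand.

Things in the scene. Friction and masses are not known exactly. Their poses are not given: they have to be found in the camera images.
- case: low wooden case fixed to the bench, cork-lined level with it: back wall and two end walls 46 mm high, 8 mm thick; the other long side is the open mouth, no sill. Inside 290 mm along its x, 90 mm along its y (room for four round weights in a row). Origin at bench level, middle of the inner space; mouth at y = -45 mm, looking to -y; inner face of the back wall at y = +45 mm
- lid (a joint): lid angle about the hinge on the back wall, rad: 0 shut flat on the walls, growing as it opens, 1.57 upright, up to 2.3 leaning back. Stiff hinge: it stays where left. A 306 by 106 mm board, 6 mm thick, with an 18 mm lip under its free edge that hangs in front of the mouth when shut (a weight standing out of the mouth blocks it)
- lid_edge (a point): middle of the lid's free edge, on its outer (upper when shut) face; 52 mm above the bench when shut
- lid_hinge (a point): middle of the lid's hinge axis, on the case's back wall, 46 mm above the bench, at x = 0, y = +53 mm of the case; the axis runs along the case's x. With the lid shut its free edge lies 106 mm from the axis towards the case's -y
- weight_a: round steel bookbinder's weight, a plain upright cylinder 64 mm across and 30 mm high, a small dark spot in the middle of its top, about 0.7 kg; origin at the centre of its underside, z up. All four round weights look alike; this one stands in the case from the start
- weight_b: round steel bookbinder's weight, a plain upright cylinder 64 mm across and 30 mm high, a small dark spot in the middle of its top, about 0.7 kg; origin at the centre of its underside, z up. All four round weights look alike; this one stands on the bench in front of the case's mouth at the start
- weight_c: round steel bookbinder's weight, a plain upright cylinder 64 mm across and 30 mm high, a small dark spot in the middle of its top, about 0.7 kg; origin at the centre of its underside, z up. All four round weights look alike; this one stands on the bench in front of the case's mouth at the start
- weight_d: round steel bookbinder's weight, a plain upright cylinder 64 mm across and 30 mm high, a small dark spot in the middle of its top, about 0.7 kg; origin at the centre of its underside, z up. All four round weights look alike; this one stands on the bench in front of the case's mouth at the start
- square_weight: square steel weight, 60 by 60 mm and 30 mm high, same dark spot on top, on the bench among the round ones; origin at the centre of its underside. Not wanted in the case
- paste_jar: bystander: white jar 72 mm across, 90 mm high; origin at the centre of its underside
- brush: bystander: paste brush lying on the bench, 200 mm long along its x; origin under its middle
Not all that is in view belongs to the job. Leave any red look-alike of the weight_d alone.

How it is judged (in metres and radians):
On the way, in this order (a step that is already met when the one before it is completed fails the run):
1. exactly three round weights stand inside the case while its lid is still open (x of weight_a in the frame of case between -0.125 and 0.125 m and y of weight_a in the frame of case between -0.022 and 0.022 m and height (world z) of weight_a below 0.008 m and angle between weight_a's own z axis and vertical below 0.15 rad and linear speed of weight_a below 0.02 m/s and (((x of weight_c in the frame of case between -0.125 and 0.125 m and y of weight_c in the frame of case between -0.022 and 0.022 m and height (world z) of weight_c below 0.008 m and angle between weight_c's own z axis and vertical below 0.15 rad and linear speed of weight_c below 0.02 m/s) and (x of weight_d in the frame of case between -0.125 and 0.125 m and y of weight_d in the frame of case between -0.022 and 0.022 m and height (world z) of weight_d below 0.008 m and angle between weight_d's own z axis and vertical below 0.15 rad and linear speed of weight_d below 0.02 m/s) and (y of weight_b in the frame of case below -0.08 m and distance of weight_b from where it was at the start of the episode below 0.04 m and angle between weight_b's own z axis and vertical below 0.15 rad)) or ((x of weight_b in the frame of case between -0.125 and 0.125 m and y of weight_b in the frame of case between -0.022 and 0.022 m and height (world z) of weight_b below 0.008 m and angle between weight_b's own z axis and vertical below 0.15 rad and linear speed of weight_b below 0.02 m/s) and (x of weight_d in the frame of case between -0.125 and 0.125 m and y of weight_d in the frame of case between -0.022 and 0.022 m and height (world z) of weight_d below 0.008 m and angle between weight_d's own z axis and vertical below 0.15 rad and linear speed of weight_d below 0.02 m/s) and (y of weight_c in the frame of case below -0.08 m and distance of weight_c from where it was at the start of the episode below 0.04 m and angle between weight_c's own z axis and vertical below 0.15 rad)) or ((x of weight_b in the frame of case between -0.125 and 0.125 m and y of weight_b in the frame of case between -0.022 and 0.022 m and height (world z) of weight_b below 0.008 m and angle between weight_b's own z axis and vertical below 0.15 rad and linear speed of weight_b below 0.02 m/s) and (x of weight_c in the frame of case between -0.125 and 0.125 m and y of weight_c in the frame of case between -0.022 and 0.022 m and height (world z) of weight_c below 0.008 m and angle between weight_c's own z axis and vertical below 0.15 rad and linear speed of weight_c below 0.02 m/s) and (y of weight_d in the frame of case below -0.08 m and distance of weight_d from where it was at the start of the episode below 0.04 m and angle between weight_d's own z axis and vertical below 0.15 rad))) and value of joint lid above 0.8 rad), for 0.2 s.
2. the lid is pressed fully shut over them (x of weight_a in the frame of case between -0.125 and 0.125 m and y of weight_a in the frame of case between -0.022 and 0.022 m and height (world z) of weight_a below 0.008 m and angle between weight_a's own z axis and vertical below 0.15 rad and linear speed of weight_a below 0.02 m/s and (((x of weight_c in the frame of case between -0.125 and 0.125 m and y of weight_c in the frame of case between -0.022 and 0.022 m and height (world z) of weight_c below 0.008 m and angle between weight_c's own z axis and vertical below 0.15 rad and linear speed of weight_c below 0.02 m/s) and (x of weight_d in the frame of case between -0.125 and 0.125 m and y of weight_d in the frame of case between -0.022 and 0.022 m and height (world z) of weight_d below 0.008 m and angle between weight_d's own z axis and vertical below 0.15 rad and linear speed of weight_d below 0.02 m/s) and (y of weight_b in the frame of case below -0.08 m and distance of weight_b from where it was at the start of the episode below 0.04 m and angle between weight_b's own z axis and vertical below 0.15 rad)) or ((x of weight_b in the frame of case between -0.125 and 0.125 m and y of weight_b in the frame of case between -0.022 and 0.022 m and height (world z) of weight_b below 0.008 m and angle between weight_b's own z axis and vertical below 0.15 rad and linear speed of weight_b below 0.02 m/s) and (x of weight_d in the frame of case between -0.125 and 0.125 m and y of weight_d in the frame of case between -0.022 and 0.022 m and height (world z) of weight_d below 0.008 m and angle between weight_d's own z axis and vertical below 0.15 rad and linear speed of weight_d below 0.02 m/s) and (y of weight_c in the frame of case below -0.08 m and distance of weight_c from where it was at the start of the episode below 0.04 m and angle between weight_c's own z axis and vertical below 0.15 rad)) or ((x of weight_b in the frame of case between -0.125 and 0.125 m and y of weight_b in the frame of case between -0.022 and 0.022 m and height (world z) of weight_b below 0.008 m and angle between weight_b's own z axis and vertical below 0.15 rad and linear speed of weight_b below 0.02 m/s) and (x of weight_c in the frame of case between -0.125 and 0.125 m and y of weight_c in the frame of case between -0.022 and 0.022 m and height (world z) of weight_c below 0.008 m and angle between weight_c's own z axis and vertical below 0.15 rad and linear speed of weight_c below 0.02 m/s) and (y of weight_d in the frame of case below -0.08 m and distance of weight_d from where it was at the start of the episode below 0.04 m and angle between weight_d's own z axis and vertical below 0.15 rad))) and value of joint lid below 0.04 rad), for 0.2 s.
At the end, for the whole second after the job is handed in: Three round weights (a and two others) stand at rest in the case, centres within 22 mm of its middle line; the fourth is outside, and it, the square weight, jar and brush are within 40 mm of where they began, the weights upright; the lid is shut to within 0.04 rad (all of step 2 and distance of each of square_weight, paste_jar, brush from where it was at the start of the episode below 0.04 m); the robot touches nothing.
It fails at once if a round weight is lifted more than 20 mm off the bench (height (world z) of any of weight_a, weight_b, weight_c, weight_d above 0.02 m).
It fails at once if the square weight or another bystander is moved more than 40 mm (distance of any of square_weight, paste_jar, brush from where it was at the start of the episode above 0.04 m).
It also fails if it takes over 61 s, if anything falls off the work surface, if the arm or the gripper's body presses on something with over 40 N, if the wrist force passes 120 N, or if a joint passes its speed limit or range.

## Robot

A 6-joint arm with a two-finger parallel gripper is mounted at the origin on the work surface. World frame = base frame: x ahead of the robot, y to its left, z up, the work surface at z = 0. Lengths are in mm, angles in rad, forces in N, time in s.
With the tool pointing down it reaches from about 350 to 975 mm from the base axis. Payload 7.1 kg.
Tool frame: the origin (TCP) lies midway between the tips of the shut fingers; the grasp point (between the pads) lies 19 mm behind it; z points along the fingers, y is the line along which they close (so a half turn about z gives the same grasp; the last joint's range is limited). The gripper opens to 88 mm and grips with 3 to 60 N. Pads are 20 mm wide; open, the fingers measure 115 mm over their backs; the gripper's body (75 mm by 178 mm) begins 61 mm behind the grasp point.
Start: joints at [-1.339, 0.423, 1.63, -0, 1.089, -0.019], TCP at [155.131, -605.425, 222.675] pointing down, gripper open.
Joint ranges: [-3, 3], [-0.9, 2.11], [0.09, 2.58], [-1.31, 4.45], [0.11, 2.69], [-2.54, 2.54]. Speed limits (rad/s): [2.39, 2.39, 3.01, 3.14, 3.14, 3.14].

## Interface

Orientations are given as a rotation vector (axis times angle).
In Python, from workcell import ctrl gives the robot as it stands.
- The arm moves only by the shell command python3 -m pendant 'ROWS'. ROWS is a JSON object of lists of equal length, an entry for each row: "grip": the opening, from -1 (shut) to 1 (fully open); "linear": the shift along the tool's x, y, z in mm, a list of three; "angular": the turn, a rotation vector about the tool's x, y, z in rad, a list of three. In form: {"grip": [grip, ...], "linear": [[tx, ty, tz], ...], "angular": [[ax, ay, az], ...]}. A call has 1 to 12 rows; each row shifts and turns the commanded pose from where the row before left it, along the tool's axes as they then stand; what a row does not reach is not made up. A row lasts 1/12 s, in which the tool goes at most 41.7 mm and 7.16 degrees, less where a joint would pass 70% of its speed; a pose out of reach is approached as far as the arm can. A call with a gripper value outside its range is refused whole. The fingers move at their own pace and stop on an object; the grip force is fixed at half the most. Time passes only in rows, so rows that do not move let the fingers close. It gives the time, the measured TCP pose, the force, the opening and the grip force at its end, in the units of the state.
- ctrl.get_obs(): the state, without advancing time (a new reading comes with each control period).
- ctrl.get_image(name): name is "scene" or "side" or "wrist"; returns the picture (480x640x3 uint8, red, green, blue); there is no depth.
- ctrl.camera_params(name): a dict with "vfov" (degrees; the focal length in pixels is half the picture's height over the tangent of half this angle, whatever the lens; pixels are square), "cx", "cy" (the principal point, pixels), "k1" (the pictures are not rectified: a ray, as slopes to the right and down, at radius r is drawn at 1 + k1 r^2 times it, then the intrinsics apply), "R" (3x3) and "t" (3): a world point X has camera coordinates R X + t; the wrist camera has in their place "T_tool_cam" (4x4, takes a point from camera to tool coordinates, whose origin is the TCP and whose axes are the flange's). Camera axes: x right, y down, z forward; pixel columns grow to the right and rows downward; lengths in mm; the calibration is good to about 2 mm. A picture is of the moment at which its call begins: read the wrist's pose just before it. camera_params takes no time and is no camera call.
- ctrl.close_job(): hands the job in; it is judged then, once.
The state is a dict: "t": time; "qpos": joint angles; "qvel": joint speeds; "joint_torque": joint torques, N m; "ee_pos": TCP position; "orientation": TCP orientation; "ft_force": force on the tool from outside, world axes, zero at the start; "moment": the same for the moment, N m; "width": finger opening in mm; "grasp_force": force on a finger pad.
Only numpy, scipy, OpenCV 4.12 (cv2) and the standard library are available. Lean on these libraries where they do the work, as an engineer would, in place of code of your own. Each camera call takes 0.05 s, during which the arm holds its last target. There are 200 camera calls.

## Working session

There is one attempt and no reset: what is moved stays moved. The work goes in short steps, Python scripts to look and compute and a shell command to move; the robot and the scene stay as the last step left them, time stands still between calls to the robot, and variables do not carry over. Pictures are saved under pics/ and viewed, at most 10 in all, crops included, and the job is handed in when it is done.

```bash
mkdir -p pics; cat > h.py <<'E'
import numpy as np,cv2
from scipy.spatial.transform import Rotation as Rn
from workcell import ctrl
def cam(n):
    p=ctrl.camera_params(n); f=240/np.tan(np.radians(p['vfov'])/2)
    if 'R' in p: R=np.array(p['R']);t=np.array(p['t']).ravel()
    else:
        o=ctrl.get_obs();T=np.eye(4);T[:3,:3]=Rn.from_rotvec(o['orientation']).as_matrix();T[:3,3]=o['ee_pos']
        M=np.linalg.inv(T@np.array(p['T_tool_cam']));R=M[:3,:3];t=M[:3,3]
    return p,f,R,t
def unproj(c,u,v,z):
    p,f,R,t=c; d=np.array([(u-p['cx'])/f,(v-p['cy'])/f]);s=d.copy()
    for _ in range(30): s=d/(1+p['k1']*(s@s))
    r=R.T@np.array([*s,1]);o=-R.T@t
    return (o+r*(z-o[2])/r[2])
def proj(c,X):
    p,f,R,t=c; q=R@np.array(X,float)+t; s=q[:2]/q[2]; s=s*(1+p['k1']*(s@s))
    return np.array([f*s[0]+p['cx'],f*s[1]+p['cy']])
def snap(n,fn):
    c=cam(n);im=ctrl.get_image(n)[:,:,::-1].copy();cv2.imwrite('pics/'+fn,im);return c,im
def st():
    o=ctrl.get_obs();print('t',o['t'],'p',np.round(o['ee_pos'],1),'R',np.round(Rn.from_rotvec(o['orientation']).as_matrix(),3).tolist(),'F',np.round(o['ft_force'],1),'w',o['width'])
E
python3 - <<'E'
from h import *
st()
for n in('scene','side','wrist'):
    c,im=snap(n,n+'0.png');print(n,(-c[2].T@c[3]).round(),c[2][2].round(2),c[0]['k1'],c[1])
E
```

```text
t 0.0 p [ 155.  -604.9  221.9] R [[0.969, 0.248, -0.0], [0.248, -0.969, 0.002], [0.0, -0.002, -1.0]] F [ 0.2 -0.6 -0.5] w 87.63446260315416
scene [1382.  134. 1096.] [-0.58 -0.15 -0.8 ] -0.011655742377718348 587.5393633924986
side [235. 535. 921.] [ 0.34 -0.54 -0.77] -0.10780091839399554 607.0537562610756
wrist [ 225. -588.  384.] [-0.26 -0.07 -0.96] 0.019857210900832728 381.195723354145
```

View pics/scene0.png

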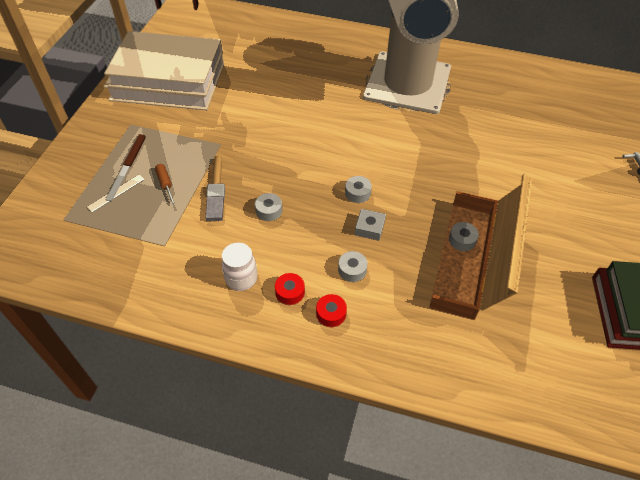

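View pics/side0.png

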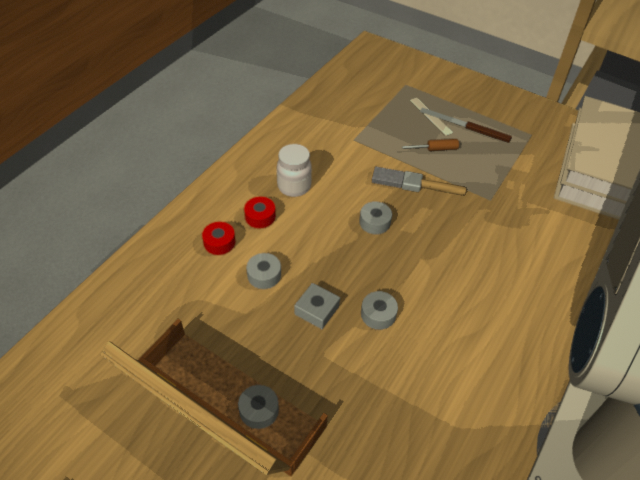

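The scene view shows grey rounds at (359,189), (352,266) and (268,207), and the case's own weight at (464,235). The square weight is at (370,224), with red look-alikes at (290,288) and (331,310). In the side view the same grey rounds are at (380,309), (264,270) and (376,217), the case's weight at (258,405), the square at (318,303), and the lid leans open. The grey rounds fit the description and the red ones don't. Next I'll measure positions and make an enlarged crop.

```bash
python3 - <<'E'
from h import *
S=cam('scene');D=cam('side')
a=cv2.imread('pics/scene0.png');b=cv2.imread('pics/side0.png')
def spot(im,u,v,r=7):
    g=cv2.cvtColor(im,6).astype(float)[v-r:v+r+1,u-r:u+r+1]
    w=np.clip(np.percentile(g,75)-25-g,0,None);yy,xx=np.mgrid[-r:r+1,-r:r+1]
    return u+(w*xx).sum()/w.sum(),v+(w*yy).sum()/w.sum()
for n,p,q in[('near',(359,187),(380,309)),('mid',(352,263),(264,270)),('far',(268,203),(376,214)),('case',(464,233),(258,403)),('sq',(370,221),(317,301))]:
    p=spot(a,*p);q=spot(b,*q);print(n,np.round(p,1),np.round(q,1),unproj(S,*p,30).round(1),unproj(D,*q,30).round(1))
print('red',unproj(S,290,281,30).round(),unproj(S,331,302,30).round(),'jar',unproj(S,237,253,90).round(),'brush',unproj(S,215,210,10).round(),unproj(S,215,158,10).round())
ca=cv2.resize(a[150:340,170:560],None,fx=2,fy=2,interpolation=2);cv2.imwrite('pics/cA.png',ca)
cb=cv2.resize(b[300:480,90:350],None,fx=3,fy=3,interpolation=2);cv2.imwrite('pics/cB.png',cb)
E
```

```text
near [357.7 185.3] [379.3 305.5] [451.5 -36.4  30. ] [450.7 -36.   30. ]
mid [352.5 262.2] [263.2 266. ] [671.8   7.2  30. ] [671.9   7.8  30. ]
far [268.  201.6] [376.3 212.5] [ 561.8 -226.6   30. ] [ 564.6 -226.7   30. ]
case [463.7 232.1] [259.2 400.7] [519.7 230.   30. ] [519.3 227.6  30. ]
sq [370.3 220.2] [317.  300.6] [546.9  17.6  30. ] [547.6  16.7  30. ]
red [ 756. -109.   30.] [781. -11.  30.] jar [ 758. -222.   90.] brush [ 607. -345.   10.] [ 449. -410.   10.]
```

View pics/cA.png

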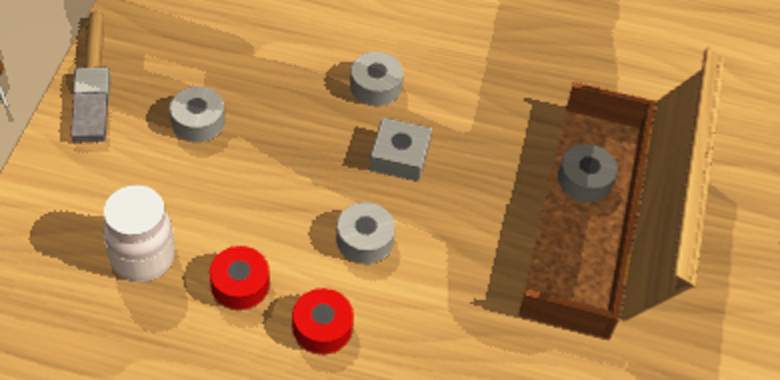

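View pics/cB.png

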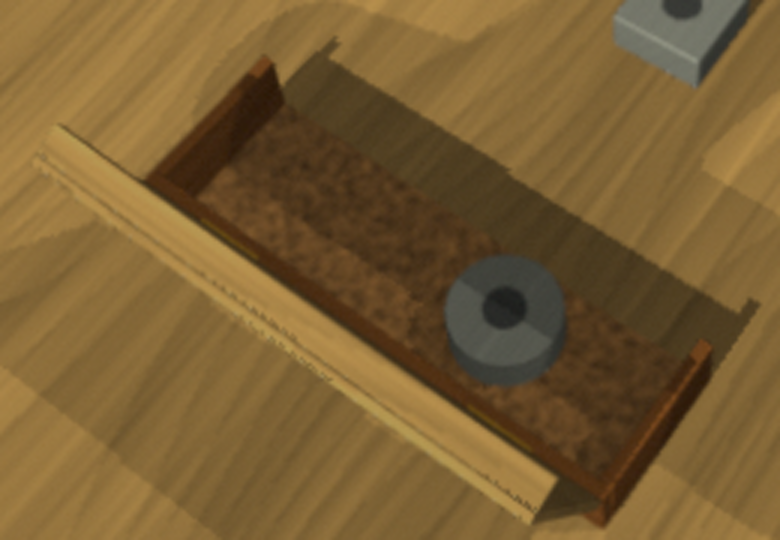

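The crop confirms the grey rounds at crop (376,72), (366,226) and (197,106); the one at (401,142) is square. I'll use "near" (451,-36) and "mid" (672,7) and leave "far". Next I fit the case pose.

```bash
python3 - <<'E'
from h import *
from scipy.optimize import least_squares
S=cam('scene');D=cam('side')
A=lambda u,v:(170+u/2-.25,150+v/2-.25)
B=lambda u,v:(90+u/3-.33,300+v/3-.33)
C=[(S,A(575,85),(-153,-45,46)),(S,A(655,100),(-153,53,46)),(S,A(527,292),(153,-45,46)),(S,A(616,318),(153,53,46)),(S,A(521,310),(153,-45,0)),(S,A(610,338),(153,53,0)),
 (D,B(261,58),(153,-45,46)),(D,B(285,103),(145,-45,0)),(D,B(710,344),(-153,-45,46)),(D,B(600,495),(-153,53,46))]
def W(x,X):
    c,s=np.cos(x[2]),np.sin(x[2]);return np.array([x[0]+c*X[0]-s*X[1],x[1]+s*X[0]+c*X[1],X[2]])
f=lambda x:np.concatenate([proj(c,W(x,X))-p for c,p,X in C])
r=least_squares(f,[560,230,0],loss='soft_l1');x=r.x;print(x.round(3));print(f(x).reshape(-1,2).round(1).tolist())
for a in(1.57,1.8,1.9,2.0,2.1,2.3):
    e=lambda X,d,n:W(x,(X,53-d*np.cos(a)+n*np.sin(a),46+d*np.sin(a)+n*np.cos(a)))
    print(a,[np.round((proj(S,e(X,106,n))-[170,150])*2).tolist() for X in(-153,153) for n in (6,)],[np.round((proj(D,e(X,106,n))-[90,300])*3).tolist() for X in(-153,153) for n in (6,)], e(0,106,6).round())
c,s=np.cos(x[2]),np.sin(x[2])
for n,p in dict(near=(451,-36),mid=(672,7.5),far=(563,-226.6),case=(519.5,229),sq=(547,17)).items():
    d=np.array(p)-x[:2];print(n,(c*d[0]+s*d[1]).round(1),(-s*d[0]+c*d[1]).round(1))
E
```

```text
[ 5.67460e+02  2.36849e+02 -1.40000e-02]
[[-1.1, -1.9], [0.3, 0.1], [-0.9, 1.4], [1.8, 0.7], [-1.3, 3.4], [-0.0, 1.4], [0.3, -0.9], [-0.2, 0.4], [1.0, 0.6], [0.6, 2.1]]
1.57 [[684.0, 39.0], [650.0, 265.0]] [[590.0, 429.0], [87.0, 84.0]] [568. 296. 152.]
1.8 [[705.0, 46.0], [675.0, 274.0]] [[558.0, 476.0], [54.0, 122.0]] [569. 320. 148.]
1.9 [[714.0, 51.0], [684.0, 279.0]] [[544.0, 498.0], [41.0, 140.0]] [569. 330. 144.]
2.0 [[721.0, 55.0], [693.0, 284.0]] [[531.0, 519.0], [30.0, 159.0]] [569. 339. 140.]
2.1 [[728.0, 60.0], [701.0, 289.0]] [[519.0, 541.0], [19.0, 178.0]] [569. 349. 134.]
2.3 [[739.0, 72.0], [715.0, 300.0]] [[498.0, 581.0], [2.0, 215.0]] [569. 365. 121.]
near -112.6 -274.5
mid 107.7 -227.9
far 2.0 -463.5
case -47.8 -8.5
sq -17.4 -220.1
```

```bash
python3 -m pendant '{"grip":[1,1,1,1,1,1,1,1,1,1,1,1],"linear":[[0,0,0],[0,0,0],[0,0,0],[20,-40,0],[14,-28,0],[14,-28,0],[14,-28,0],[14,-28,0],[14,-28,0],[14,-28,0],[14,-28,0],[14,-28,0]],"angular":[[0,0,0.0883],[0,0,0.0883],[0,0,0.0884],[0,0,0],[0,0,0],[0,0,0],[0,0,0],[0,0,0],[0,0,0],[0,0,0],[0,0,0],[0,0,0]]}'; python3 -c "from h import *;st()"
```

```text
t: 1.15
ee_pos: [289.8, -344.5, 222.6]
orientation: [-3.141, 0.023, 0.0]
ft_force: [0.8, -0.0, 0.6]
width: 88.2
grasp_force: 0.0
t 1.15 p [ 289.8 -344.5  222.6] R [[1.0, -0.014, -0.0], [-0.014, -1.0, 0.0], [-0.0, -0.0, -1.0]] F [ 0.8 -0.   0.6] w 88.20043885585638
```

```bash
python3 -m pendant '{"grip":[1,1,1,1,1,1,1,1,1,1,1,1],"linear":[[15.7,-31,0],[15.7,-31,0],[15.7,-31,0],[15.7,-31,0],[15.7,-31,0],[15.7,-31,0],[15.7,-31,0],[15.7,-31,0],[15.7,-31,0],[15.7,-31,0],[0,0,30],[0,0,30]],"angular":[[0,0,0],[0,0,0],[0,0,0],[0,0,0],[0,0,0],[0,0,0],[0,0,0],[0,0,0],[0,0,0],[0,0,0],[0,0,0],[0,0,0]]}'; python3 -m pendant '{"grip":[1,1],"linear":[[0,0,30],[0,0,0]],"angular":[[0,0,0],[0,0,0]]}'
```

```text
t: 2.15
ee_pos: [453.2, -36.6, 163.3]
orientation: [3.141, -0.016, 0.008]
ft_force: [0.0, -0.5, -1.0]
width: 88.0
grasp_force: 0.0
t: 2.32
ee_pos: [447.3, -37.5, 128.4]
orientation: [-3.141, 0.021, 0.014]
ft_force: [-1.6, -0.2, 0.2]
width: 87.8
grasp_force: 0.0
```

```bash
python3 -m pendant '{"grip":[1,1,1,1,1,1,1,1],"linear":[[4,-1.5,25],[0,0,25],[0,0,25],[0,0,20],[0,0,10],[0,0,10],[0,0,0],[0,0,0]],"angular":[[0,0,0],[0,0,0],[0,0,0],[0,0,0],[0,0,0],[0,0,0],[0,0,0],[0,0,0]]}'; python3 -c "from h import *;st()"
```

```text
t: 2.98
ee_pos: [455.3, -37.0, 18.2]
orientation: [3.141, -0.023, 0.0]
ft_force: [0.1, 0.1, 0.3]
width: 87.9
grasp_force: 0.0
t 2.9833 p [455.3 -37.   18.2] R [[1.0, -0.014, 0.0], [-0.014, -1.0, -0.0], [0.0, 0.0, -1.0]] F [0.1 0.1 0.3] w 87.8987417301947
```

```bash
python3 -m pendant '{"grip":[1,1,0.35,0.35,0.35,0.35,0.35,0.35,0.35,0.35],"linear":[[-4,0,6],[0,-1,6],[0,0,0],[0,0,0],[0,0,0],[0,0,0],[0,0,0],[0,0,0],[0,0,0],[0,0,0]],"angular":[[0,0,0],[0,0,0],[0,0,0],[0,0,0],[0,0,0],[0,0,0],[0,0,0],[0,0,0],[0,0,0],[0,0,0]]}'; python3 -c "from h import *;st()"
```

```text
t: 3.82
ee_pos: [451.1, -35.8, 5.9]
orientation: [3.141, -0.022, 0.001]
ft_force: [-0.7, -0.5, 3.0]
width: 63.8
grasp_force: 30.0
t 3.8167 p [451.1 -35.8   5.9] R [[1.0, -0.014, 0.0], [-0.014, -1.0, -0.0], [0.0, 0.0, -1.0]] F [-0.7 -0.5  3. ] w 63.78870724349346
```

```bash
python3 -m pendant '{"grip":[0.35,0.35,0.35,0.35,0.35,0.35,0.35,0.35,0.35,0.35,0.35,0.35],"linear":[[0,-8,0],[0,-16,0],[0,-16,0],[0,-16,0],[0,-16,0],[0,-16,0],[0,-16,0],[0,-16,0],[0,-16,0],[0,-16,0],[0,-12,0],[0,-5,0]],"angular":[[0,0,0],[0,0,0],[0,0,0],[0,0,0],[0,0,0],[0,0,0],[0,0,0],[0,0,0],[0,0,0],[0,0,0],[0,0,0],[0,0,0]]}'
python3 -m pendant '{"grip":[0.35,0.35,0.35,0.35,0.35,0.35,0.35,0.35,0.35,0.35,0.35,0.35],"linear":[[6,0,0],[14,0,0],[14,0,0],[14,0,0],[14,0,0],[14,0,0],[14,0,0],[14,0,0],[14,0,0],[14,0,0],[7,0,0],[0,0,0]],"angular":[[0,0,0],[0,0,0],[0,0,0],[0,0,0],[0,0,0],[0,0,0],[0,0,0],[0,0,0],[0,0,0],[0,0,0],[0,0,0],[0,0,0]]}'
```

```text
t: 4.82
ee_pos: [453.1, 133.8, 5.9]
orientation: [3.141, -0.02, -0.0]
ft_force: [0.2, -8.5, 8.1]
width: 63.6
grasp_force: 30.0
t: 5.82
ee_pos: [593.1, 131.1, 5.4]
orientation: [-3.141, 0.023, -0.001]
ft_force: [1.6, -0.0, 1.4]
width: 63.4
grasp_force: 30.0
```

```bash
python3 -m pendant '{"grip":[0.35,0.35,0.35,0.35,0.35,0.35,1,1,1,1,1,1],"linear":[[0,-8,0],[0,-14,0],[0,-14,0],[0,-10,0],[0,-4,0],[0,0,0],[0,0,0],[0,0,0],[0,0,0],[0,0,0],[0,0,0],[0,0,0]],"angular":[[0,0,0],[0,0,0],[0,0,0],[0,0,0],[0,0,0],[0,0,0],[0,0,0],[0,0,0],[0,0,0],[0,0,0],[0,0,0],[0,0,0]]}'
python3 -m pendant '{"grip":[1,1,1,1,1,1,1],"linear":[[0,0,-8],[0,0,-20],[0,0,-25],[0,0,-25],[0,30,0],[0,30,0],[0,20,0]],"angular":[[0,0,0],[0,0,0],[0,0,0],[0,0,0],[0,0,0],[0,0,0],[0,0,0]]}'
python3 -m pendant '{"grip":[-0.1,-0.1,-0.1,-0.1,-0.1,-0.1,-0.1,-0.1,-0.1,-0.1,-0.1,-0.1],"linear":[[0,0,0],[0,0,0],[0,0,0],[0,0,0],[0,0,0],[0,0,0],[0,0,0],[0,0,0],[0,0,0],[0,0,0],[0,0,0],[0,0,0]],"angular":[[0,0,-0.121],[0,0,-0.121],[0,0,-0.121],[0,0,-0.121],[0,0,-0.121],[0,0,-0.121],[0,0,-0.121],[0,0,-0.121],[0,0,-0.121],[0,0,-0.121],[0,0,-0.121],[0,0,-0.121]]}'; python3 -c "from h import *;st();snap('scene','s1.png')"
```

```text
t: 6.82
ee_pos: [593.1, 181.0, 5.8]
orientation: [-3.141, 0.023, -0.0]
ft_force: [-0.6, -0.2, -0.8]
width: 87.6
grasp_force: 0.0
t: 7.4
ee_pos: [592.1, 99.7, 85.1]
orientation: [3.141, -0.022, 0.002]
ft_force: [0.6, -0.6, 0.4]
width: 87.9
grasp_force: 0.0
t: 8.4
ee_pos: [592.0, 101.2, 84.3]
orientation: [2.358, 2.076, 0.001]
ft_force: [1.0, 0.7, 0.6]
width: 39.8
grasp_force: 0.0
t 8.4 p [592.  101.2  84.3] R [[0.127, 0.992, 0.001], [0.992, -0.127, 0.0], [0.0, 0.001, -1.0]] F [1.  0.7 0.6] w 39.77858189321687
```

View pics/s1.png

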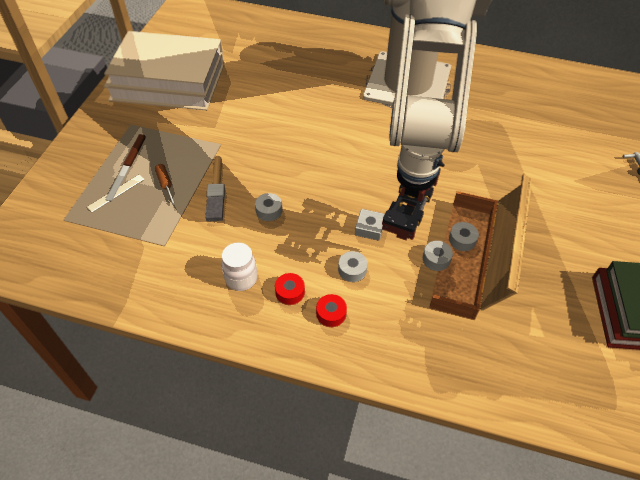

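The near round now stands in the mouth at (437,251), and the other things are where they were. Next I push it in with the half-open fingers as a cradle.

```bash
python3 -m pendant '{"grip":[-0.1,-0.1,-0.1,-0.1,-0.1,-0.1,-0.1],"linear":[[0,0,0],[0,0,20],[0,0,25],[0,0,20],[0,0,10],[0,0,3],[0,0,0]],"angular":[[0,0,-0.113],[0,0,0],[0,0,0],[0,0,0],[0,0,0],[0,0,0],[0,0,0]]}'
python3 -m pendant '{"grip":[-0.1,-0.1,-0.1,-0.1,-0.1,-0.1,-0.1,-0.1,-0.1],"linear":[[15,0,0],[15,0,0],[8,0,0],[5,0,0],[5,0,0],[5,0,0],[5,0,0],[5,0,0],[5,0,0]],"angular":[[0,0,0],[0,0,0],[0,0,0],[0,0,0],[0,0,0],[0,0,0],[0,0,0],[0,0,0],[0,0,0]]}'; python3 -c "from h import *;st()"
```

```text
t: 9.03
ee_pos: [591.6, 101.1, 5.4]
orientation: [-2.244, -2.197, 0.001]
ft_force: [0.0, -0.6, 0.2]
width: 39.4
grasp_force: 0.0
t: 9.78
ee_pos: [593.0, 169.0, 6.3]
orientation: [2.242, 2.199, -0.001]
ft_force: [-0.3, -5.2, 2.1]
width: 39.3
grasp_force: 3.2
t 9.7833 p [593.  169.    6.3] R [[0.019, 1.0, -0.0], [1.0, -0.019, -0.001], [-0.001, -0.0, -1.0]] F [-0.3 -5.2  2.1] w 39.27248982559188
```

```bash
python3 -m pendant '{"grip":[-0.1,-0.1,-0.1,-0.1,-0.1,-0.1,-0.1,-0.1],"linear":[[5,0,0],[5,0,0],[5,0,0],[5,0,0],[4,0,0],[4,0,0],[2,0,0],[0,0,0]],"angular":[[0,0,0],[0,0,0],[0,0,0],[0,0,0],[0,0,0],[0,0,0],[0,0,0],[0,0,0]]}'; python3 -m pendant '{"grip":[-0.1,-0.1,-0.1,-0.1,-0.1,-0.1,-0.1],"linear":[[-20,0,0],[-20,0,0],[-20,0,-20],[-20,0,-25],[-20,0,-25],[-20,0,-10],[0,0,0]],"angular":[[0,0,0],[0,0,0],[0,0,0],[0,0,0],[0,0,0],[0,0,0],[0,0,0]]}';python3 - <<'E'
from h import *
st();c,im=snap('scene','s2.png');d,im2=snap('side','d2.png')
cv2.imwrite('pics/s2c.png',np.hstack([cv2.resize(im[170:330,320:540],None,fx=1.8,fy=1.8),cv2.resize(im2[240:480,160:490],(396,288))]))
E
```

```text
t: 10.45
ee_pos: [593.8, 199.4, 6.2]
orientation: [2.242, 2.2, -0.0]
ft_force: [-0.7, -3.1, 2.4]
width: 39.3
grasp_force: 2.1
t: 11.03
ee_pos: [593.3, 77.2, 88.8]
orientation: [2.243, 2.194, 0.006]
ft_force: [-0.0, -1.0, -0.2]
width: 39.8
grasp_force: 0.0
t 11.0333 p [593.3  77.2  88.8] R [[0.022, 1.0, 0.005], [1.0, -0.022, 0.0], [0.0, 0.005, -1.0]] F [-0.  -1.  -0.2] w 39.77574351728526
```

View pics/s2c.png

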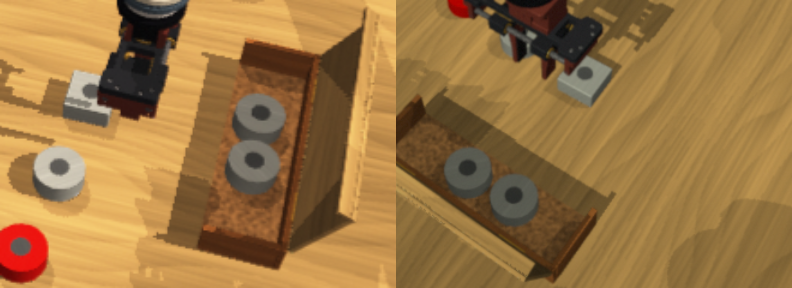

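The second weight stands beside the first, just touching or with a hair's gap, at scene (461,259), and the square is untouched. Now for "mid".

```bash
python3 -c "
from h import *
x=(567.46,236.85,-.014);c,s=np.cos(x[2]),np.sin(x[2])
for n,u,v in(('scene',461.1,258.9),('scene',464.8,234.2),('side',160+514/1.2,0)):
  if v:
    d=unproj(cam(n),u,v,30)[:2]-x[:2];print(c*d[0]+s*d[1],-s*d[0]+c*d[1])"
python3 -m pendant '{"grip":[-0.1,-0.1,-0.1,-0.1,-0.1,-0.1,-0.1],"linear":[[-21,12,0],[-21,12,0],[-21,12,0],[-21,12,0],[-21,12,0],[-21,12,0],[0,0,0]],"angular":[[0,0,-0.008],[0,0,0],[0,0,0],[0,0,0],[0,0,0],[0,0,0],[0,0,0]]}'
python3 -m pendant '{"grip":[-0.1,-0.1,-0.1,-0.1,-0.1],"linear":[[0,0,20],[0,0,25],[0,0,10],[0,0,0],[0,0,0]],"angular":[[0,0,0],[0,0,0],[0,0,0],[0,0,0],[0,0,0]]}'; python3 -c "from h import *;st()"
```

```text
27.786973226296794 -1.5940428307370544
-42.50960607969037 -4.149894569186264
t: 11.72
ee_pos: [663.5, -49.5, 84.6]
orientation: [2.236, 2.206, 0.0]
ft_force: [-0.8, 0.2, 0.6]
width: 39.8
grasp_force: 0.0
t: 12.13
ee_pos: [660.9, -46.5, 29.7]
orientation: [-2.232, -2.208, 0.002]
ft_force: [0.1, 0.1, 1.3]
width: 39.4
grasp_force: 0.0
t 12.1333 p [660.9 -46.5  29.7] R [[0.011, 1.0, -0.002], [1.0, -0.011, 0.0], [0.0, -0.002, -1.0]] F [0.1 0.1 1.3] w 39.44924386094692
```

```bash
python3 -m pendant '{"grip":[-0.1,-0.1,-0.1,-0.1,-0.1,-0.1,-0.1,-0.1,-0.1,-0.1,-0.1,-0.1],"linear":[[0,4,15],[0,0,8.5],[0,0,0],[5,0,0],[5,0,0],[5,0,0],[5,0,0],[6,0,0],[8,0,0],[8,0,0],[8,0,0],[8,0,0]],"angular":[[0,0,-0.003],[0,0,0],[0,0,0],[0,0,0],[0,0,0],[0,0,0],[0,0,0],[0,0,0],[0,0,0],[0,0,0],[0,0,0],[0,0,0]]}'
python3 -m pendant '{"grip":[-0.1,-0.1,-0.1,-0.1,-0.1,-0.1,-0.1,-0.1,-0.1,-0.1,-0.1,-0.1],"linear":[[9,0,0],[9,0,0],[9,0,0],[9,0,0],[9,0,0],[9,0,0],[9,0,0],[9,0,0],[9,0,0],[9,0,0],[9,0,0],[9,0,0]],"angular":[[0,0,0],[0,0,0],[0,0,0],[0,0,0],[0,0,0],[0,0,0],[0,0,0],[0,0,0],[0,0,0],[0,0,0],[0,0,0],[0,0,0]]}'; python3 -c "
from h import *
st();snap('scene','s3.png')"
```

```text
t: 13.13
ee_pos: [666.7, 10.0, 7.9]
orientation: [2.23, 2.211, -0.0]
ft_force: [0.2, -6.8, 2.5]
width: 39.7
grasp_force: 3.1
t: 14.13
ee_pos: [667.3, 117.9, 7.9]
orientation: [2.23, 2.211, -0.001]
ft_force: [0.2, -8.5, 4.2]
width: 39.5
grasp_force: 3.5
t 14.1333 p [667.3 117.9   7.9] R [[0.009, 1.0, 0.0], [1.0, -0.009, -0.001], [-0.001, 0.0, -1.0]] F [ 0.2 -8.5  4.2] w 39.50501599089286
```

View pics/s3.png

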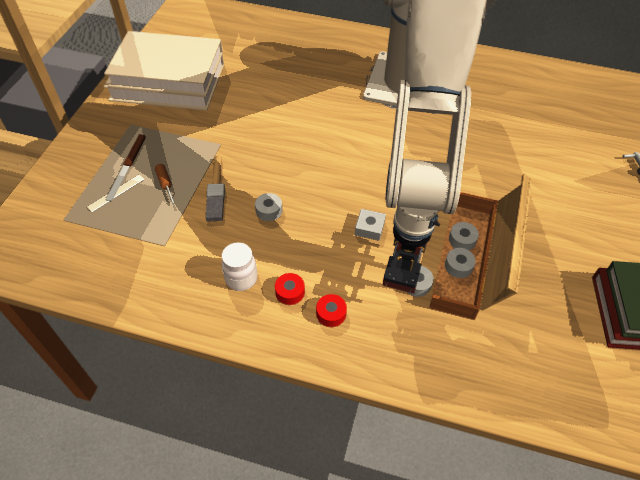

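The third weight rides in the cradle at (421,281), about to enter the case. I'll continue.

```bash
python3 -m pendant '{"grip":[-0.1,-0.1,-0.1,-0.1,-0.1,-0.1,-0.1,-0.1,-0.1,-0.1,-0.1,-0.1],"linear":[[8,-1,0],[8,0,0],[8,0,0],[8,0,0],[8,0,0],[8,0,0],[8,0,0],[6,0,0],[5,0,0],[5,0,0],[5,0,0],[4,0,0]],"angular":[[0,0,0],[0,0,0],[0,0,0],[0,0,0],[0,0,0],[0,0,0],[0,0,0],[0,0,0],[0,0,0],[0,0,0],[0,0,0],[0,0,0]]}'
python3 -m pendant '{"grip":[-0.1,-0.1,-0.1,-0.1,-0.1,-0.1,-0.1,-0.1,-1,-1,-1],"linear":[[0,0,0],[0,0,0],[-20,0,0],[-20,0,0],[-20,0,-15],[-20,0,-25],[-20,0,-35],[0,0,-35],[0,0,-35],[0,0,-30],[0,0,0]],"angular":[[0,0,0],[0,0,0],[0,0,0],[0,0,0],[0,0,0],[0,0,0],[0,0,0],[0,0,0],[0,0,0],[0,0,0],[0,0,0]]}'
python3 - <<'E'
from h import *
st();c,im=snap('scene','s4.png');d,im2=snap('side','d4.png')
cv2.imwrite('pics/s4c.png',np.hstack([cv2.resize(im[170:330,320:540],None,fx=1.8,fy=1.8),cv2.resize(im2[240:480,90:420],(396,288))]))
E
```

```text
t: 15.18
ee_pos: [666.9, 198.4, 7.8]
orientation: [2.23, 2.211, -0.002]
ft_force: [0.1, -8.6, 5.9]
width: 39.7
grasp_force: 4.1
t: 16.1
ee_pos: [669.6, 100.1, 189.4]
orientation: [2.228, 2.207, 0.014]
ft_force: [1.0, 1.2, -0.2]
width: 22.8
grasp_force: 0.0
t 16.1 p [669.6 100.1 189.4] R [[0.009, 1.0, 0.01], [1.0, -0.009, 0.002], [0.002, 0.01, -1.0]] F [ 1.   1.2 -0.2] w 22.785268367890083
```

View pics/s4c.png

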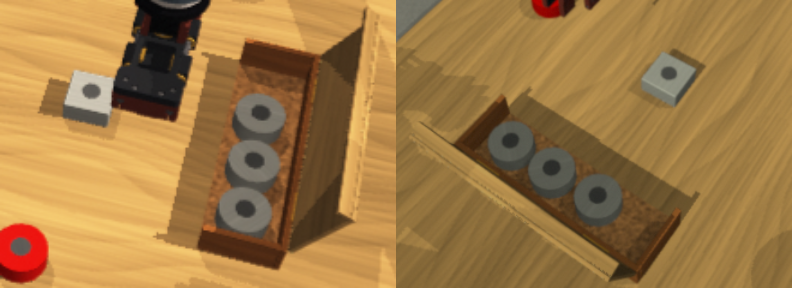

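All three stand in the case in a row (scene about (464,234), (461,259), (456,286)) and the square is in place. Next comes the lid, from behind with the fingers shut.

```bash
python3 -c "
from h import *
x=(567.46,236.85,-.014);c,s=np.cos(x[2]),np.sin(x[2])
d=unproj(cam('scene'),456.1,285.6,30)[:2]-x[:2];print(c*d[0]+s*d[1],-s*d[0]+c*d[1])"
python3 -m pendant '{"grip":[-1,-1,-1,-1,-1,-1,-1,-1,-1,-1,-1,-1],"linear":[[29,-10.4,0],[29,-10.4,0],[29,-10.4,0],[29,-10.4,0],[29,-10.4,0],[29,-10.4,0],[29,-10.4,0],[29,-10.4,0],[29,-10.4,0],[29,-10.4,0],[0,0,0],[0,0,0]],"angular":[[0,0,0],[0,0,0],[0,0,0],[0,0,0],[0,0,0],[0,0,0],[0,0,0],[0,0,0],[0,0,0],[0,0,0],[0,0,0],[0,0,0]]}'; python3 -c "from h import *;st()"
```

```text
99.7275104929074 -1.0378799906346323
t: 17.2
ee_pos: [562.5, 391.2, 179.7]
orientation: [-2.227, -2.214, 0.006]
ft_force: [0.4, -0.7, -1.4]
width: 0.6
grasp_force: 0.0
t 17.2 p [562.5 391.2 179.7] R [[0.006, 1.0, -0.003], [1.0, -0.006, -0.002], [-0.002, -0.003, -1.0]] F [ 0.4 -0.7 -1.4] w 0.5871511930140804
```

```bash
python3 -m pendant '{"grip":[-1,-1,-1,-1,-1,-1,-1,-1],"linear":[[0,4,20],[0,0,20],[0,0,15],[-15,0,0],[-15,0,0],[-15,0,0],[-5,0,0],[0,0,0]],"angular":[[0,0,0],[0,0,0],[0,0,0],[0,0,0],[0,0,0],[0,0,0],[0,0,0],[0,0,0]]}'
python3 -m pendant '{"grip":[-1,-1,-1,-1,-1,-1,-1,-1],"linear":[[-6,0,0],[-6,0,-1],[-6,0,-1],[-6,0,-1],[-6,0,-1],[-6,0,-1],[-6,0,0],[0,0,0]],"angular":[[0,0,0],[0,0,0],[0,0,0],[0,0,0],[0,0,0],[0,0,0],[0,0,0],[0,0,0]]}';python3 -c "
from h import *
st();c,im=snap('scene','s5.png');cv2.imwrite('pics/s5c.png',cv2.resize(im[120:330,320:600],None,fx=2,fy=2))"
```

```text
t: 17.87
ee_pos: [569.1, 338.2, 128.8]
orientation: [2.233, 2.209, 0.003]
ft_force: [-0.0, 0.9, 0.4]
width: 0.2
grasp_force: 0.0
t: 18.53
ee_pos: [567.6, 296.6, 131.9]
orientation: [2.232, 2.211, -0.002]
ft_force: [-0.2, 0.7, -0.9]
width: 0.3
grasp_force: 0.1
t 18.5333 p [567.6 296.6 131.9] R [[0.01, 1.0, -0.001], [1.0, -0.01, -0.001], [-0.001, -0.001, -1.0]] F [-0.2  0.7 -0.9] w 0.2742272911458388
```

View pics/s5c.png

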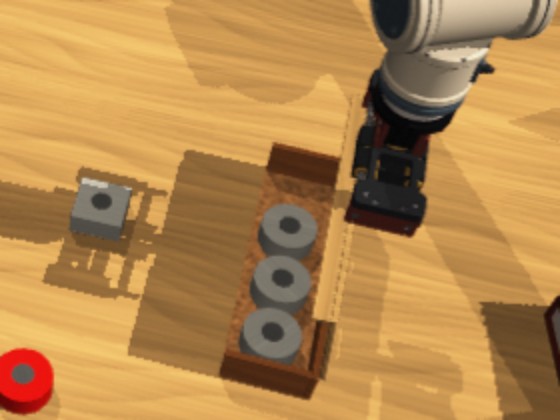

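The lid is moving and is now about upright, with the weights undisturbed. I'll follow the arc.

```bash
python3 -m pendant '{"grip":[-1,-1,-1,-1,-1,-1,-1,-1,-1,-1,-1,-1],"linear":[[-7,0,1],[-7,0,1],[-6,0,2],[-6,0,2],[-6,0,2.5],[-6,0,2.5],[-5.5,0,4],[-5.5,0,4],[-4.5,0,4],[-4.5,0,4],[-4,0,4.5],[0,0,0]],"angular":[[0,0,0],[0,0,0],[0,0,0],[0,0,0],[0,0,0],[0,0,0],[0,0,0],[0,0,0],[0,0,0],[0,0,0],[0,0,0],[0,0,0]]}'
python3 -m pendant '{"grip":[-1,-1,-1,-1,-1,-1,-1,-1,-1,-1],"linear":[[-4,0,5],[-3.5,0,5.5],[-3.5,0,5.5],[-2,0,5],[-2,0,5],[-2,0,6],[-1,0,6],[-1,0,6],[-1,0,6],[0,0,0]],"angular":[[0,0,0],[0,0,0],[0,0,0],[0,0,0],[0,0,0],[0,0,0],[0,0,0],[0,0,0],[0,0,0],[0,0,0]]}'; python3 -c "from h import *;st()"
```

```text
t: 19.58
ee_pos: [566.9, 235.0, 99.5]
orientation: [-2.232, -2.211, 0.002]
ft_force: [0.5, -0.2, 0.1]
width: 0.7
grasp_force: 0.1
t: 20.42
ee_pos: [567.3, 216.3, 52.2]
orientation: [-2.231, -2.211, -0.0]
ft_force: [-5.3, -1.1, 19.3]
width: 0.7
grasp_force: 9.8
t 20.4167 p [567.3 216.3  52.2] R [[0.009, 1.0, -0.0], [1.0, -0.009, 0.0], [0.0, -0.0, -1.0]] F [-5.3 -1.1 19.3] w 0.7331020480616321
```

Contact at z ≈ 52. I'll press a little more to seat it flush, then back off and look.

```bash
python3 -m pendant '{"grip":[-1,-1,-1,-1],"linear":[[0,0,1.5],[0,0,1],[0,0,0],[0,0,0]],"angular":[[0,0,0],[0,0,0],[0,0,0],[0,0,0]]}'
python3 -m pendant '{"grip":[-1,-1,-1,-1,-1,-1,-1,-1],"linear":[[0,0,-6],[0,0,-25],[0,0,-40],[20,0,-40],[35,0,-30],[35,0,0],[30,0,0],[0,0,0]],"angular":[[0,0,0],[0,0,0],[0,0,0],[0,0,0],[0,0,0],[0,0,0],[0,0,0],[0,0,0]]}'
python3 - <<'E'
from h import *
st();c,im=snap('scene','s6.png');d,im2=snap('side','d6.png')
x=(567.46,236.85,-.014);cs,sn=np.cos(x[2]),np.sin(x[2])
for a in (0,.04,.1):
  for X in(-153,153):
    yy=53-106*np.cos(a)+6*np.sin(a);z=46+106*np.sin(a)+6*np.cos(a)
    w=(x[0]+cs*X-sn*yy,x[1]+sn*X+cs*yy,z);print(a,X,'scenecrop',((proj(c,w)-[400,170])*2).round(1),'sidecrop',(([400,0]+(proj(d,w)-[80,240])*1.4)).round(1))
cv2.imwrite('pics/s6c.png',np.hstack([cv2.resize(im[170:338,400:600],(400,336)),cv2.resize(im2[240:480,80:365],(399,336))]))
E
```

```text
t: 20.75
ee_pos: [567.3, 216.4, 51.9]
orientation: [2.231, 2.211, 0.001]
ft_force: [-13.3, -4.8, 41.5]
width: 0.4
grasp_force: 20.3
t: 21.42
ee_pos: [568.3, 336.3, 184.0]
orientation: [-2.228, -2.215, -0.005]
ft_force: [0.0, -0.3, -0.5]
width: 0.1
grasp_force: 0.0
t 21.4167 p [568.3 336.3 184. ] R [[0.006, 1.0, 0.002], [1.0, -0.006, 0.003], [0.003, 0.002, -1.0]] F [ 0.  -0.3 -0.5] w 0.13285880334591796
0 -153 scenecrop [106.5  35.9] sidecrop [750.5 237. ]
0 153 scenecrop [ 58.1 249.4] sidecrop [539.3 102.1]
0.04 -153 scenecrop [107.5  33.6] sidecrop [750.5 235.6]
0.04 153 scenecrop [ 59.  247.3] sidecrop [538.6 100.3]
0.1 -153 scenecrop [109.2  30.2] sidecrop [750.3 233.7]
0.1 153 scenecrop [ 60.8 244.4] sidecrop [537.3  97.9]
```

View pics/s6c.png

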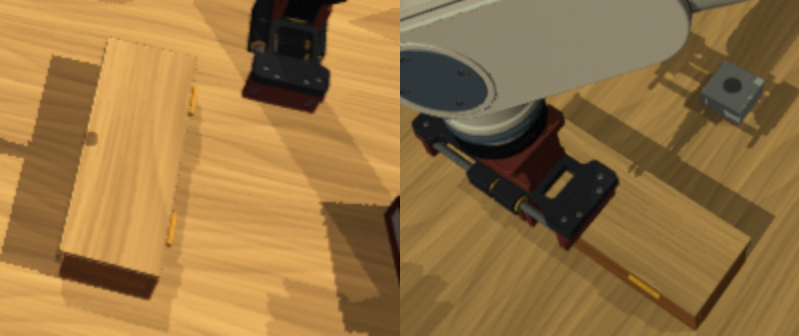

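The lid lies flat on the walls: free-edge corners at crop (107,38) and (62,249), as predicted for 0 rad. The press met a hard 41 N stop at z ≈ 52 and the tool is clear, so I'll hand it in.

```bash
python3 -c "from h import *;print(ctrl.close_job())"
```

```text
the job is handed in; nothing more can be done
None
```

Job handed in at about 21 s, result not reported back: three round weights in the case, its lid pressed shut (checked by camera and a firm stop at 52 mm), and the fourth round weight, square weight, jar and brush left untouched.

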